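# Swap two battery packs between cycling docks

### The job

The orange and the blue battery pack are sitting in each other's cycling docks. First lift the pressure plates off both packs and pile them in the white plate rack, the aluminium plate below and the larger glass-fibre plate square on top so that it covers the bare metal; then swap the packs, parking one of them in the empty grey dock on the way, so that each ends up fully home in the dock of its own colour. Leave the multimeter where it lies.

Things in the scene. Friction and masses are not known exactly. Their poses are not given: they have to be found in the camera images.
- pack_orange: Loose battery pack, 220 g: black block 106 (x) by 40 (y) by 34 mm, orange end caps; black contact nose, 20 mm long, 22 wide, at its +x end, which must face the dock's contact block (reversed it cannot drop home). Origin: centre of the block's underside. Starts home in the blue dock under the aluminium plate. Grasp across the 40 mm width, mid-length.
- pack_blue: Loose battery pack, 220 g: black block 106 (x) by 40 (y) by 34 mm, blue end caps; black contact nose, 20 mm long, 22 wide, at its +x end, which must face the dock's contact block (reversed it cannot drop home). Origin: centre of the block's underside. Starts home in the orange dock under the glass-fibre plate. Grasp across the 40 mm width, mid-length.
- plate_aluminium: Bare aluminium pressure plate, loose, 70 (x) by 52 (y) by 6 (z) mm, lying flat on the orange pack at the start (underside 42 mm above the bench), overhanging the pack's sides by about 6 mm. Origin: centre of its underside. Grasp across the 52 mm width.
- plate_glassfibre: Honey-yellow glass-fibre (insulating) pressure plate, loose, 78 (x) by 64 (y) by 5 (z) mm, lying flat on the blue pack at the start (underside 42 mm above the bench), overhanging its sides by about 12 mm. Origin: centre of its underside. Grasp across the 64 mm width.
- dock_orange: Fixed dark dock, orange strips at both ends. Origin: pocket centre on the bench; x points to the contact block; a home pack shares its x, y, yaw. Pocket 120 (x) by 54 mm, floor at z 8 mm, 7 mm play round a pack; walls with leaning lips, tops z 25 mm; long sides open over the middle 60 mm. Contact block (top z 33 mm, at x +60 to 88) has a 40 mm gap for the nose. Outline 160 by 70 mm.
- dock_blue: Fixed dark dock, blue strips at both ends. Origin: pocket centre on the bench; x points to the contact block; a home pack shares its x, y, yaw. Pocket 120 (x) by 54 mm, floor at z 8 mm, 7 mm play round a pack; walls with leaning lips, tops z 25 mm; long sides open over the middle 60 mm. Contact block (top z 33 mm, at x +60 to 88) has a 40 mm gap for the nose. Outline 160 by 70 mm.
- dock_grey: Fixed dark dock, light grey strips at both ends. Origin: pocket centre on the bench; x points to the contact block; a home pack shares its x, y, yaw. Pocket 120 (x) by 54 mm, floor at z 8 mm, 7 mm play round a pack; walls with leaning lips, tops z 25 mm; long sides open over the middle 60 mm. Contact block (top z 33 mm, at x +60 to 88) has a 40 mm gap for the nose. Outline 160 by 70 mm. Empty.
- plate_rack: Fixed white rack. Origin: its centre on the bench. Two bearers with black rubber tops at z 20 mm carry the plates; four corner posts with leaning lips (tops z 35 mm) leave 92 (x) by 78 (y) mm for them. Plates lie with x along the rack's x, either way round. Long sides open over the middle 60 mm: fingers can go down there to 5 mm above the bench.
- multimeter: Bystander: green-and-black handheld multimeter, 135 by 70 by 44 mm, lying on the bench to the right of the docks. Origin: centre of its underside.

How it is judged:
On the way, in this order (a step that is already met when the one before it is completed fails the run):
1. both plates are piled in the plate rack, aluminium below, glass-fibre on top (horizontal distance between each of plate_aluminium, plate_glassfibre and plate_rack below 0.015 m and z of plate_aluminium in the frame of plate_rack between 0.017 and 0.0235 m and angle between each of plate_aluminium, plate_glassfibre's own z axis and vertical below 0.06 rad and angle between the x axis of each of plate_aluminium, plate_glassfibre and the x axis of plate_rack, either way round below 0.3 rad and z of plate_glassfibre in the frame of plate_rack between 0.0235 and 0.0295 m), for 0.2 s.
2. one of the two packs sits home in the grey dock (((horizontal distance between pack_orange and dock_grey below 0.015 m and z of pack_orange in the frame of dock_grey between 0.005 and 0.0115 m and angle between pack_orange's own z axis and vertical below 0.06 rad) or (horizontal distance between pack_blue and dock_grey below 0.015 m and z of pack_blue in the frame of dock_grey between 0.005 and 0.0115 m and angle between pack_blue's own z axis and vertical below 0.06 rad))), for 0.2 s.
At the end, for the whole second after the job is handed in: Each pack home in the dock of its colour (centre within 15 mm, on the pocket floor within 3.5 mm, level within 0.06 rad); in the rack the aluminium plate flat on the bearers, the glass-fibre plate flat on it (centres within 15 mm, square within 0.3 rad); all at rest (all of step 1 and horizontal distance between pack_orange and dock_orange below 0.015 m and z of pack_orange in the frame of dock_orange between 0.005 and 0.0115 m and angle between each of pack_orange, pack_blue's own z axis and vertical below 0.06 rad and horizontal distance between pack_blue and dock_blue below 0.015 m and z of pack_blue in the frame of dock_blue between 0.005 and 0.0115 m and linear speed of each of pack_orange, pack_blue, plate_aluminium, plate_glassfibre below 0.02 m/s); the robot touches nothing.
It fails at once if the multimeter was pushed more than 15 mm (distance of multimeter from where it was at the start of the episode above 0.015 m).
It also fails if it takes over 128 s, if anything falls off the work surface, if the arm or the gripper's body presses on something with over 40 N, if the wrist force passes 120 N, or if a joint passes its speed limit or range.

### The arm

A 6-joint arm with a two-finger parallel gripper is mounted at the origin on a cart in front of the work surface, level with it; the furniture and walls round the work are solid. World frame = base frame: x ahead of the robot, y to its left, z up, the work surface at z = 0. Lengths are in m, angles in rad, forces in N, time in s.
With the tool pointing down it reaches from about 0.375 to 0.9 m from the base axis. Payload 3.1 kg.
Tool frame: the origin (TCP) lies between the finger pads; the fingertips stand robot.finger_overhang ahead of it and the grasp point (between the pads) lies 3 mm ahead of it (robot.finger_overhang is the distance from the TCP to the fingertips, in m); z points along the fingers, y is the line along which they close (so a half turn about z gives the same grasp; the last joint's range is limited). The gripper opens to 87 mm and grips with 3 to 60 N. Pads are 19 mm wide; open, the fingers measure 117 mm over their backs; the gripper's body (75 mm by 190 mm) begins 51 mm behind the grasp point.
Start: joints at [0.995, 0.527, 1.433, -0, 1.181, -0.178], TCP at [0.242, 0.576, 0.218] pointing down, gripper open.
Joint ranges: [-3.08, 3.08], [-0.75, 2.2], [0.22, 2.44], [-1.43, 4.57], [0, 2.65], [-2.85, 2.85]. Speed limits (rad/s): [2.79, 2.79, 3.14, 3.14, 3.14, 3.14].

### API

Orientations are given as a unit quaternion [x, y, z, w].
In Python, from rig import get_obs, vision, hand_in, nets, robot gives the robot as it stands.
- The arm moves only by the tool apply_moves, never from a script. Its argument "series" is a list of rows, each an object with "offset": the shift along the world's x, y, z in cm, a list of three; "rot": the turn, a rotation vector about the world's x, y, z in degrees, a list of three. A call has 1 to 20 rows; each row is the pose to reach, as a shift and turn from the pose commanded when the call began; what a row does not reach only later rows make up. A row lasts 1/10 s, in which the tool goes at most 50 mm and 8.59 degrees, less where a joint would pass 70% of its speed; a pose out of reach is approached as far as the arm can. A call with a gripper value outside its range is refused whole. "hand" is the opening, from 0 (shut) to 1 (fully open), set as the call begins (left out, the last holds). The fingers move at their own pace and stop on an object; "newtons" is the grip in N (left out, the last holds). Time passes only in rows, so rows that repeat a pose let the fingers close. It gives the time, the measured TCP pose, the force, the opening and the grip force at its end, in the units of the state.
- get_obs(): the state, without advancing time (a new reading comes with each control period).
- vision.camera(name): name is "scene" or "top" or "wrist"; returns the picture (384x512x3 uint8, red, green, blue); there is no depth.
- vision.calibration(name): a dict with "K" (3x3 intrinsics, pixels), "R" (3x3) and "t" (3): a world point X has camera coordinates R X + t. Camera axes: x right, y down, z forward; pixel columns grow to the right and rows downward; lengths in m; the calibration is good to about 2 mm. A picture is of the moment at which its call begins: read the wrist's pose just before it. calibration takes no time and is no camera call; for the wrist camera it gives the pose at the moment of the call.
- hand_in(): hands the job in; it is judged then, once.
Trained networks look in the newest picture that a camera, given by its name, has taken for a name from the list of things; names that differ only in an ending like _2 or _b are one class to them, and where a whole thing is asked for, a point or a joint stands for the part that bears it (a point fixed in the world has none). Each returns a list of dicts, best first, with "conf" (0 to 1); they miss things now and then, are a little off and sometimes report something else, mostly with a low value. They report only what shows in the picture. A call takes as long as a camera call.
- nets.search_frame(camera, query): "centre" ([x, y, z] in m, in world coordinates, good to about 4 mm: the middle of the surface that is visible of it).
- nets.spot_point(camera, query): "centre" ([x, y, z] in m, in world coordinates, good to about 4 mm: a listed point, or the origin of a listed thing).
The state is a dict: "time": time; "q": joint angles; "joint_velocities": joint speeds; "joint_torque": joint torques, N m; "position": TCP position; "tool_rot": TCP orientation; "ft_force": force on the tool from outside, world axes, zero at the start; "moment": the same for the moment, N m; "grip_width": finger opening in m; "grip_force": force on a finger pad.
Only numpy, scipy, OpenCV 4.12 (cv2) and the standard library are available. Lean on these libraries where they do the work, as an engineer would, in place of code of your own. Each camera call takes 0.05 s, during which the arm holds its last target. There are 200 camera calls.

## Working session

There is one attempt and no reset: what is moved stays moved. The work goes in short steps, Python scripts to look and compute and a tool call to move; the robot and the scene stay as the last step left them, time stands still between calls to the robot, and variables do not carry over. Pictures are saved under pics/ and viewed, at most 14 in all, crops included, and the job is handed in when it is done.

Besides the shell and the picture viewer there is one more tool, called after "Call:" as name([rows], argument=value, ...), one row to a line, values as JSON. apply_moves: Moves the arm, as the interface text tells. Its arguments: {"type":"object","properties":{"series":{"type":"array"},"hand":{"type":"number"},"newtons":{"type":"number"}},"required":["series"]}

```bash
mkdir -p pics
python3 - <<'E'
from rig import get_obs, vision, nets, robot
import cv2,numpy as np
o=get_obs();print({k:np.round(v,3).tolist() for k,v in o.items()}); print(robot.finger_overhang)
for c in ["top","scene"]:
    im=vision.camera(c);cv2.imwrite(f"pics/{c}0.png",im[:,:,::-1])
    for n in ["pack_orange","pack_blue","plate_aluminium","plate_glassfibre","dock_orange","dock_blue","dock_grey","plate_rack","multimeter"]:
        print(c,n,[(np.round(d["centre"],3).tolist(),round(d["conf"],2)) for d in nets.spot_point(c,n)][:2])
E
```

```text
{'time': 0.0, 'q': [0.994, 0.528, 1.434, 0.0, 1.181, -0.178], 'joint_velocities': [0.001, 0.001, 0.0, -0.001, -0.001, -0.0], 'joint_torque': [-0.001, -44.005, -17.659, 0.063, 0.058, -0.0], 'position': [0.242, 0.576, 0.217], 'tool_rot': [0.198, 0.98, -0.001, -0.0], 'ft_force': [0.015, -0.168, -0.39], 'moment': [-0.001, -0.013, 0.024], 'grip_force': 0.0, 'grip_width': 0.087}
0.022
top pack_orange [([0.532, -0.272, 0.002], 0.73), ([0.521, -0.117, -0.002], 0.69)]
top pack_blue [([0.514, 0.028, 0.007], 0.47)]
top plate_aluminium [([0.528, -0.274, 0.044], 0.91), ([0.536, -0.271, 0.005], 0.72)]
top plate_glassfibre [([0.513, 0.033, 0.041], 0.81)]
top dock_orange [([0.515, 0.032, 0.004], 0.76), ([0.512, 0.179, 0.001], 0.32)]
top dock_blue [([0.538, -0.274, -0.002], 0.97)]
top dock_grey [([0.522, -0.119, 0.002], 0.86), ([0.516, -0.436, -0.004], 0.47)]
top plate_rack [([0.513, 0.181, -0.002], 0.83)]
top multimeter [([0.515, -0.44, -0.001], 0.77), ([0.522, -0.116, 0.001], 0.7)]
scene pack_orange [([0.532, -0.269, 0.009], 0.57)]
scene pack_blue [([0.516, 0.028, 0.007], 0.98)]
scene plate_aluminium [([0.528, -0.27, 0.042], 0.95)]
scene plate_glassfibre [([0.509, 0.031, 0.041], 0.57)]
scene dock_orange [([0.515, 0.033, 0.001], 0.75), ([0.53, -0.27, 0.044], 0.54)]
scene dock_blue [([0.537, -0.276, 0.003], 0.6)]
scene dock_grey []
scene plate_rack [([0.514, 0.18, 0.002], 0.55)]
scene multimeter [([0.514, -0.439, -0.004], 0.83)]
```

View pics/top0.png

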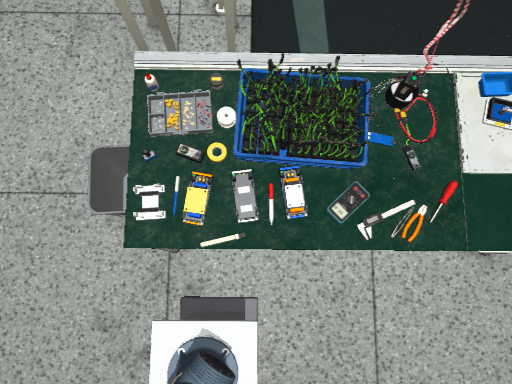

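```bash
cat > h.py <<'E'
from rig import vision
import numpy as np
def proj(c,P):
    k=vision.calibration(c);p=k["K"]@(k["R"]@np.array(P,float)+k["t"]);return p[:2]/p[2]
def unproj(c,uv,z):
    k=vision.calibration(c);d=k["R"].T@np.linalg.inv(k["K"])@np.array([*uv,1.]);o=-k["R"].T@k["t"];return (o+d*(z-o[2])/d[2])[:3]
E
python3 -c "
from h import *
k=vision.calibration('top');print(k)
for n,p in dict(rack=(.513,.181,.02),og=(.515,.032,.047),grey=(.522,-.119,.008),blue=(.537,-.274,.048)).items(): print(n,proj('top',p))"
```

```text
{'K': array([[404.31493198,   0.        , 251.71349358],
       [  0.        , 404.31493198, 194.56069518],
       [  0.        ,   0.        ,   1.        ]]), 'R': array([[ 0.00727062, -0.99988872,  0.01302636],
       [-0.98503819, -0.00940445, -0.17207941],
       [ 0.17218277, -0.01158034, -0.98499695]]), 't': array([-0.14507307,  0.52787161,  1.19569362])}
rack [148.55085458 200.13527325]
og [195.29410589 198.54218577]
grey [244.70022292 198.80408223]
blue [295.07684703 192.35821257]
```

The top view shows the white rack at (149,201), the glass-fibre plate in the orange dock (197,199), the grey dock (245,196), the aluminium plate in the blue dock (293,193) and the meter (348,201). I'll enlarge it to get the yaws.

Run:
```python
import cv2
a=cv2.imread("pics/top0.png")[160:250,125:320]
cv2.imwrite("pics/top0z.png",cv2.resize(a,None,fx=4,fy=4,interpolation=cv2.INTER_CUBIC))
```

```text
(no output)
```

View pics/top0z.png

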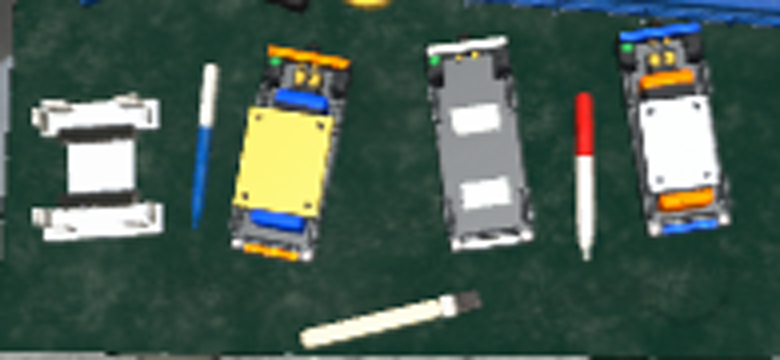

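The grey dock and both coloured docks have their contact blocks facing away from the robot (+x). The rack is open on its ±y sides. Next I'll move over the rack and orange dock to use the wrist camera.

Call:
apply_moves([
  {"offset":[22.8,-44.6,8],"rot":[0,0,22.9]},
  {"offset":[22.8,-44.6,8],"rot":[0,0,22.9]},
  {"offset":[22.8,-44.6,8],"rot":[0,0,22.9]},
  {"offset":[22.8,-44.6,8],"rot":[0,0,22.9]},
  {"offset":[22.8,-44.6,8],"rot":[0,0,22.9]},
  {"offset":[22.8,-44.6,8],"rot":[0,0,22.9]},
  {"offset":[22.8,-44.6,8],"rot":[0,0,22.9]},
  {"offset":[22.8,-44.6,8],"rot":[0,0,22.9]},
  {"offset":[22.8,-44.6,8],"rot":[0,0,22.9]},
  {"offset":[22.8,-44.6,8],"rot":[0,0,22.9]},
  {"offset":[22.8,-44.6,8],"rot":[0,0,22.9]},
  {"offset":[22.8,-44.6,8],"rot":[0,0,22.9]},
  {"offset":[22.8,-44.6,8],"rot":[0,0,22.9]},
], hand=1, newtons=20)

```text
time: 2.3
position: [0.4691, 0.131, 0.298]
tool_rot: [-0.001, 1.0, 0.0, -0.001]
ft_force: [-0.8, -0.2, 0.0]
grip_width: 0.0869
grip_force: 0.0
```

Run:
```python
from h import *
from rig import get_obs,nets
import cv2
o=get_obs();print(o["time"],o["position"],o["tool_rot"],o["q"])
im=vision.camera("wrist");cv2.imwrite("pics/w1.png",im[:,:,::-1])
k=vision.calibration("wrist");print(k["K"],k["R"],-k["R"].T@k["t"])
for n in ["plate_glassfibre","plate_rack","dock_orange"]: print(n,[(np.round(d["centre"],3).tolist(),round(d["conf"],2)) for d in nets.spot_point("wrist",n)][:2])
```

```text
2.3 [0.46911239 0.13095165 0.29798895] [-9.40370581e-04  9.99999182e-01  4.11734138e-04 -7.62502323e-04] [ 4.17157389e-02  2.44872728e-01  1.66234518e+00  9.37016276e-04
  1.23586505e+00 -1.53126999e+00]
[[311.51503183   0.         260.16397735]
 [  0.         311.51503183 194.37231894]
 [  0.           0.           1.        ]] [[-3.35522161e-03  9.99994265e-01  4.61920285e-04]
 [ 9.56084139e-01  3.07251393e-03  2.93076235e-01]
 [ 2.93073134e-01  1.42497037e-03 -9.56088964e-01]] [0.38819017 0.13091799 0.46448798]
plate_glassfibre [([0.51, 0.032, 0.041], 0.62)]
plate_rack [([0.508, 0.182, -0.004], 0.85)]
dock_orange []
```

View pics/w1.png

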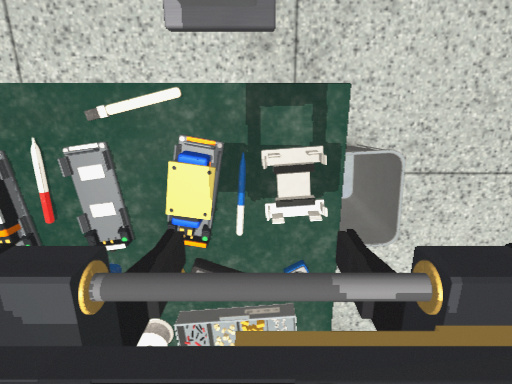

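The wrist view (up = −x, right = +y) shows the glass-fibre plate at (190,190), the rack at (294,183) and the grey dock at (97,195). All are unobstructed, so I'll segment them for position and yaw.

```bash
cat >> h.py <<'E'
import cv2
def rect(c,mask,z):
    n,l,s,_=cv2.connectedComponentsWithStats(mask.astype(np.uint8)); i=1+np.argmax(s[1:,4])
    v,u=np.nonzero(l==i); P=np.array([unproj(c,(a,b),z)[:2] for a,b in zip(u,v)])
    (x,y),(w,h),a=cv2.minAreaRect((P*1000).astype(np.float32))
    return np.round([x,y,w,h,a],1), len(u)
def blobs(c,mask,z,amin=15):
    n,l,s,ce=cv2.connectedComponentsWithStats(mask.astype(np.uint8))
    return [(np.round(ce[i]).tolist(),int(s[i,4]),np.round(unproj(c,ce[i],z)[:2]*1000).tolist()) for i in range(1,n) if s[i,4]>=amin]
E
python3 - <<'E'
from h import *
im=cv2.imread("pics/w1.png");hsv=cv2.cvtColor(im,cv2.COLOR_BGR2HSV);H,S,V=cv2.split(hsv)
box=np.zeros(H.shape,bool);box[85:250,0:345]=1
yel=box&(H>20)&(H<35)&(S>90)&(V>100); print("gf",rect("wrist",yel,.047))
org=box&(H>5)&(H<=20)&(S>150)&(V>120); print("orange",blobs("wrist",org,.02))
b2=box.copy();b2[:,:255]=0; b2[:140]=0;b2[225:]=0
wh=b2&(S<50)&(V>140);wh=cv2.morphologyEx(wh.astype(np.uint8),cv2.MORPH_CLOSE,np.ones((13,13)));print("rack",rect("wrist",wh,.03))
b3=box.copy();b3[:,:60]=0;b3[:,135:]=0; print("greywhites",blobs("wrist",b3&(S<40)&(V>170),.01))
g=b3&(S<60)&(V>85)&(V<200)
print("greyfloor",rect("wrist",g,.008))
rk=blobs("wrist",b2&(S<50)&(V>140),.02);print(rk)
vis=im.copy()
def draw(x,y,yaw,hx,hy,z,col):
    c,s=np.cos(np.radians(yaw)),np.sin(np.radians(yaw))
    p=[proj("wrist",(x+c*a-s*b,y+s*a+c*b,z)) for a,b in ((hx,hy),(-hx,hy),(-hx,-hy),(hx,-hy))]
    cv2.polylines(vis,[np.int32(np.array(p)*4)],True,col,1)
vis=cv2.resize(im,None,fx=4,fy=4,interpolation=cv2.INTER_CUBIC)
draw(.512,.181,-2,.046,.039,.035,(0,0,255))
draw(.515,.032,-6,.08,.035,.025,(0,0,255))
draw(.522,-.119,5,.08,.035,.025,(0,0,255))
cv2.imwrite("pics/w1o.png",cv2.resize(vis[130*4:255*4,60*4:340*4],(800,357)))
E
```

```text
gf (array([511.9,  33. ,  65. ,  78.8,  82.2]), 2324)
orange [([11.0, 230.0], 121, [585.0, -254.0]), ([195.0, 243.0], 39, [605.0, 31.0])]Traceback (most recent call last):
  File "<stdin>", line 7, in <module>
  File "h.py", line 10, in rect
    v,u=np.nonzero(l==i); P=np.array([unproj(c,(a,b),z)[:2] for a,b in zip(u,v)])
                                      ~~~~~~^^^^^^^^^^^
  File "h.py", line 6, in unproj
    k=vision.calibration(c);d=k["R"].T@np.linalg.inv(k["K"])@np.array([*uv,1.]);o=-k["R"].T@k["t"];return (o+d*(z-o[2])/d[2])[:3]
ValueError: time passes only in moves, steps and waits
```

```bash
sed -i 's/vision.calibration(c)/cal(c)/' h.py; sed -i '2a import functools\ncal=functools.cache(lambda c: vision.calibration(c))' h.py
python3 - <<'E'
from h import *
im=cv2.imread("pics/w1.png");hsv=cv2.cvtColor(im,cv2.COLOR_BGR2HSV);H,S,V=cv2.split(hsv)
box=np.zeros(H.shape,bool);box[85:250,0:345]=1
b2=box.copy();b2[:,:255]=0; b2[:140]=0;b2[225:]=0
wh=b2&(S<50)&(V>140);print(blobs("wrist",wh,.02))
wh=cv2.morphologyEx(wh.astype(np.uint8),cv2.MORPH_CLOSE,np.ones((13,13)));print("rack",rect("wrist",wh,.03))
b3=box.copy();b3[:,:60]=0;b3[:,135:]=0; print("greywhites",blobs("wrist",b3&(S<40)&(V>170),.01))
vis=cv2.resize(im,None,fx=4,fy=4,interpolation=cv2.INTER_CUBIC)
def draw(x,y,yaw,hx,hy,z,col=(0,0,255)):
    c,s=np.cos(np.radians(yaw)),np.sin(np.radians(yaw))
    p=[proj("wrist",(x+c*a-s*b,y+s*a+c*b,z))*4+2 for a,b in ((hx,hy),(-hx,hy),(-hx,-hy),(hx,-hy))]
    cv2.polylines(vis,[np.int32(p)],True,col,2)
draw(.512,.181,-2,.046,.039,.035)
draw(.515,.032,-8,.08,.035,.025)
draw(.522,-.119,6,.08,.035,.025)
draw(.522,-.119,6,.06,.027,.008,(255,0,255))
cv2.imwrite("pics/w1o.png",cv2.resize(vis[130*4:255*4,60*4:340*4],(800,357)))
E
```

```text
[([293.0, 156.0], 1059, [467.0, 178.0]), ([293.0, 185.0], 862, [511.0, 181.0]), ([344.0, 188.0], 42, [515.0, 255.0]), ([295.0, 212.0], 911, [552.0, 185.0])]
rack (array([509.2, 181.8, 112.1,  92.2,   4.5]), 3464)
greywhites [([116.0, 108.0], 386, [401.0, -72.0]), ([83.0, 147.0], 126, [456.0, -127.0]), ([101.0, 145.0], 27, [454.0, -100.0]), ([65.0, 150.0], 18, [461.0, -154.0]), ([91.0, 172.0], 366, [494.0, -121.0]), ([102.0, 209.0], 330, [553.0, -113.0]), ([116.0, 247.0], 82, [617.0, -100.0])]
```

View pics/w1o.png

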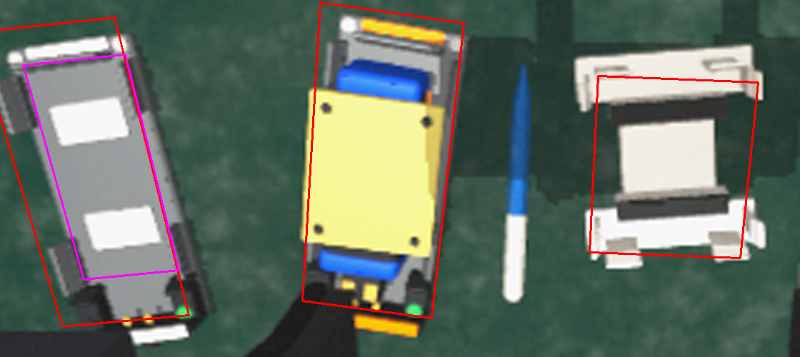

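Rack yaw comes out at about +4.5° with its centre at (0.510, 0.181). The overlay fits the plate's size, but my grey-dock yaw was too small: the white patches give about +8°. Next I'll view the grey and blue docks from closer.

Call:
apply_moves([
  {"offset":[1,-34,0],"rot":[0,0,0]},
  {"offset":[1,-34,0],"rot":[0,0,0]},
  {"offset":[1,-34,0],"rot":[0,0,0]},
  {"offset":[1,-34,0],"rot":[0,0,0]},
  {"offset":[1,-34,0],"rot":[0,0,0]},
  {"offset":[1,-34,0],"rot":[0,0,0]},
  {"offset":[1,-34,0],"rot":[0,0,0]},
  {"offset":[1,-34,0],"rot":[0,0,0]},
  {"offset":[1,-34,0],"rot":[0,0,0]},
  {"offset":[1,-34,0],"rot":[0,0,0]},
])

```text
time: 3.5
position: [0.4799, -0.208, 0.2981]
tool_rot: [-0.002, 1.0, 0.001, -0.0]
ft_force: [-0.1, -0.2, 0.0]
grip_width: 0.087
grip_force: 0.0
```

Run:
```python
from h import *
from rig import get_obs,nets
o=get_obs();print(o["time"],o["position"],o["tool_rot"])
im=vision.camera("wrist")[:,:,::-1].copy();cv2.imwrite("pics/w2.png",im)
for n in ["plate_aluminium","dock_grey","dock_blue","multimeter"]: print(n,[(np.round(d["centre"],3).tolist(),round(d["conf"],2)) for d in nets.spot_point("wrist",n)][:2])
vis=cv2.resize(im,None,fx=4,fy=4,interpolation=cv2.INTER_CUBIC)
def draw(x,y,yaw,hx,hy,z,col=(0,0,255)):
    c,s=np.cos(np.radians(yaw)),np.sin(np.radians(yaw))
    p=[proj("wrist",(x+c*a-s*b,y+s*a+c*b,z))*4+2 for a,b in ((hx,hy),(-hx,hy),(-hx,-hy),(hx,-hy))]
    cv2.polylines(vis,[np.int32(p)],True,col,2)
draw(.529,-.273,8,.035,.026,.048)
draw(.522,-.119,8,.06,.027,.008,(255,0,255))
cv2.imwrite("pics/w2o.png",cv2.resize(vis[120*4:260*4,80*4:360*4],(800,400)))
```

```text
3.5 [ 0.47989216 -0.20796515  0.29805509] [-1.84306816e-03  9.99998004e-01  6.38934987e-04 -4.31222555e-04]
plate_aluminium [([0.525, -0.269, 0.043], 0.73)]
dock_grey [([0.524, -0.117, -0.001], 0.94)]
dock_blue []
multimeter [([0.513, -0.441, 0.002], 0.68)]
```

View pics/w2o.png

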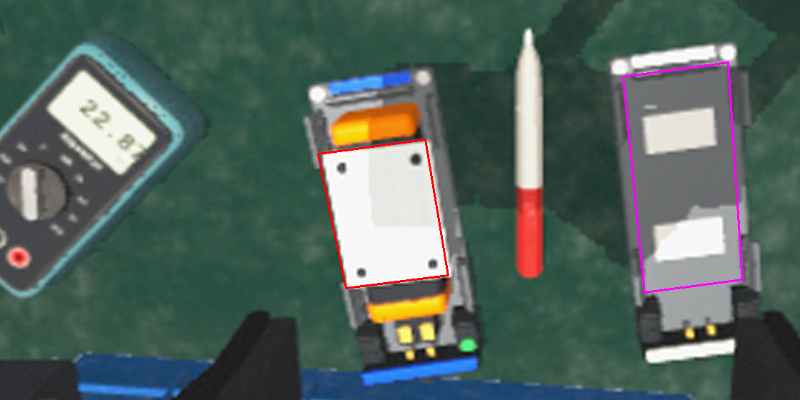

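Run:
```python
from h import *
def c2(c): return (80+c[0]*.35,120+c[1]*.35)
for n,a,b,z in [("greypatch",(680,131),(690,239),.008),("greystrip",(673,60),(692,351),.025),("bluestrip",(369,83),(420,371),.025)]:
    A=unproj("wrist",c2(a),z);B=unproj("wrist",c2(b),z);d=B-A;print(n,A[:2].round(3),B[:2].round(3),((A+B)/2)[:2].round(3),np.hypot(*d[:2]).round(3),np.degrees(np.arctan2(d[1],d[0])).round(1))
# orange dock from w1 viewpoint: strips
k=cal("wrist");k=dict(k);C=np.array([0.38819017,0.13091799,0.46448798])
R=np.array([[-3.35522161e-03,9.99994265e-01,4.61920285e-04],[9.56084139e-01,3.07251393e-03,2.93076235e-01],[2.93073134e-01,1.42497037e-03,-9.56088964e-01]])
def up(uv,z):
    d=R.T@np.linalg.inv(k["K"])@np.array([*uv,1.]);return C+d*(z-C[2])/d[2]
for n,a,b in [("orange",(403,31),(386,326)),("grey",(65,46),(158,334))]:
    A,B=[up((60+p[0]*.35,130+p[1]*.35),.025) for p in (a,b)];d=B-A;print(n,A[:2].round(3),B[:2].round(3),((A+B)/2)[:2].round(3),np.hypot(*d[:2]).round(3),np.degrees(np.arctan2(d[1],d[0])).round(1))
```

```text
greypatch [ 0.495 -0.122] [ 0.555 -0.113] [ 0.525 -0.118] 0.06 8.5
greystrip [ 0.456 -0.131] [ 0.613 -0.112] [ 0.535 -0.122] 0.158 7.0
bluestrip [ 0.468 -0.281] [ 0.626 -0.26 ] [ 0.547 -0.271] 0.159 7.6
orange [0.445 0.048] [0.604 0.031] [0.524 0.04 ] 0.16 -6.3
grey [ 0.453 -0.119] [ 0.609 -0.093] [ 0.531 -0.106] 0.158 9.1
```

Aluminium overlay fits precisely: plate at (0.529, −0.273), yaw 8°. I'll grasp it there.

Call:
apply_moves([
  {"offset":[4.9,-6.3,-4],"rot":[0,0,8]},
  {"offset":[4.9,-6.3,-8],"rot":[0,0,8]},
  {"offset":[4.9,-6.3,-12],"rot":[0,0,8]},
  {"offset":[4.9,-6.3,-16],"rot":[0,0,8]},
  {"offset":[4.9,-6.3,-18],"rot":[0,0,8]},
  {"offset":[4.9,-6.3,-18],"rot":[0,0,8]},
  {"offset":[4.9,-6.3,-20],"rot":[0,0,8]},
  {"offset":[4.9,-6.3,-22],"rot":[0,0,8]},
  {"offset":[4.9,-6.3,-23.5],"rot":[0,0,8]},
  {"offset":[4.9,-6.3,-24.5],"rot":[0,0,8]},
  {"offset":[4.9,-6.3,-24.5],"rot":[0,0,8]},
  {"offset":[4.9,-6.3,-24.5],"rot":[0,0,8]},
])

```text
time: 4.95
position: [0.5299, -0.2732, 0.0545]
tool_rot: [-0.071, 0.997, -0.001, 0.001]
ft_force: [1.1, -0.3, -0.1]
grip_width: 0.0869
grip_force: 0.0
```

Call:
apply_moves([
  {"offset":[0,0,0],"rot":[0,0,0]},
  {"offset":[0,0,0],"rot":[0,0,0]},
  {"offset":[0,0,0],"rot":[0,0,0]},
  {"offset":[0,0,0],"rot":[0,0,0]},
  {"offset":[0,0,0],"rot":[0,0,0]},
  {"offset":[0,0,0],"rot":[0,0,0]},
], hand=0.45, newtons=20)

```text
time: 5.55
position: [0.5291, -0.2728, 0.0534]
tool_rot: [-0.071, 0.998, 0.0, -0.0]
ft_force: [0.1, 0.5, -0.1]
grip_width: 0.0471
grip_force: 0.0
```

Run:
```python
from h import *
from rig import get_obs
im=vision.camera("wrist")[:,:,::-1];o=get_obs();print(o["time"],o["grip_width"],o["grip_force"],o["position"])
s=vision.camera("scene")[:,:,::-1]
c=proj("scene",(.529,-.273,.045));print(c)
x,y=np.int32(c);x=min(max(x,60),452);y=min(max(y,60),324)
cv2.imwrite("pics/g1.png",np.hstack([cv2.resize(im[90:350,100:440],(400,306)),cv2.resize(s[y-46:y+46,x-60:x+60],(399,306))]))
```

```text
5.6 0.04397702073440975 0.0 [ 0.52903456 -0.27278344  0.05331326]
[315.64345314 207.4956233 ]
```

View pics/g1.png

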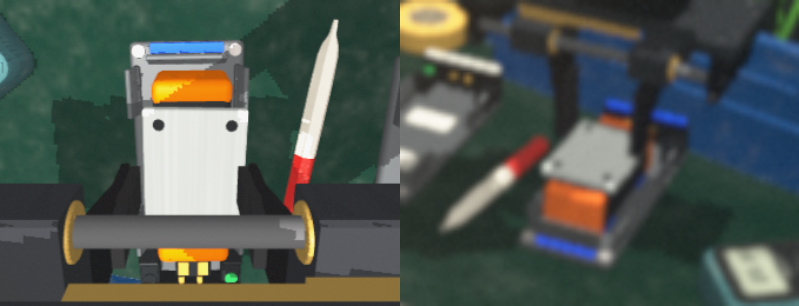

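The wrist view shows the fingers still beside the plate. The opening reading looks ambiguous, so I'll let time pass.

Call:
apply_moves([
  {"offset":[0,0,0],"rot":[0,0,0]},
  {"offset":[0,0,0],"rot":[0,0,0]},
  {"offset":[0,0,0],"rot":[0,0,0]},
])

```text
time: 5.95
position: [0.529, -0.2728, 0.0533]
tool_rot: [-0.071, 0.997, 0.0, -0.0]
ft_force: [-0.2, -0.6, 0.6]
grip_width: 0.0391
grip_force: 0.0
```

Run:
```python
from h import *
s=vision.camera("scene")[:,:,::-1]
print([proj("scene",p).round() for p in ((.529,-.273,.048),(.529,-.273,.053),(.529,-.3,.031),(.529,-.246,.031))])
cv2.imwrite("pics/g2.png",cv2.resize(s[150:250,250:380],(780,600),interpolation=cv2.INTER_CUBIC))
```

```text
[array([316., 206.]), array([316., 204.]), array([326., 216.]), array([305., 209.])]
```

View pics/g2.png

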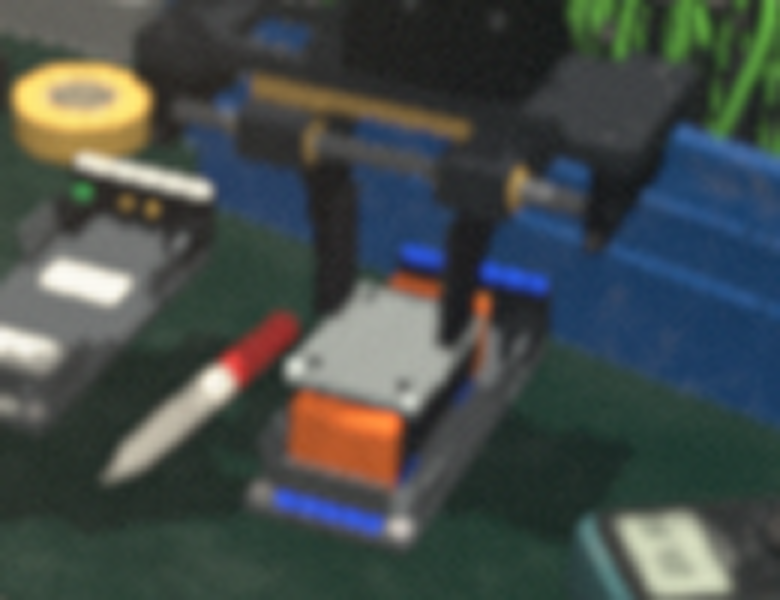

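Scene view: fingers at crop (335,300) and (455,330), gap ≈39 mm, and the plate is 52 mm wide. So the tips are passing over the plate top. I'll reopen and go lower in steps, watching the force.

Call:
apply_moves([
  {"offset":[0,0,0.5],"rot":[0,0,0]},
  {"offset":[0,0,0.5],"rot":[0,0,0]},
  {"offset":[0,0,0.5],"rot":[0,0,0]},
  {"offset":[0,0,0.5],"rot":[0,0,0]},
  {"offset":[0,0,0.5],"rot":[0,0,0]},
  {"offset":[0,0,0.5],"rot":[0,0,0]},
  {"offset":[0,0,0.5],"rot":[0,0,0]},
  {"offset":[0,0,0.5],"rot":[0,0,0]},
], hand=1)

```text
time: 6.8
position: [0.5291, -0.2728, 0.0583]
tool_rot: [-0.071, 0.997, 0.0, -0.0]
ft_force: [0.5, -0.3, 1.1]
grip_width: 0.0859
grip_force: 0.0
```

Run:
```python
from rig import robot,get_obs
print([(a,getattr(robot,a)) for a in dir(robot) if a[0]!='_']); print(get_obs()["position"])
from h import *
im=vision.camera("wrist")[:,:,::-1]
v=cv2.resize(im,(800,600))
for y in(-.0435,.0435):
  for z in (.022,0):
    o=get_obs()["position"]; c,s=np.cos(.14),np.sin(.14)
    p=proj("wrist",(o[0]-s*y,o[1]+c*y,o[2]-z))*800/512; print(p); cv2.circle(v,tuple(int(a) for a in p),4,(0,0,255),-1)
cv2.imwrite("pics/g3.png",v[150:600])
```

```text
[('Unreachable', <class 'rig.Unreachable'>), ('finger_overhang', 0.022)]
[ 0.52905676 -0.27279798  0.05830821]
[303.07591408 355.64508049]
[291.17232874 378.86540074]
[510.74318463 355.987769  ]
[522.71133811 379.24438063]
```

View pics/g3.png

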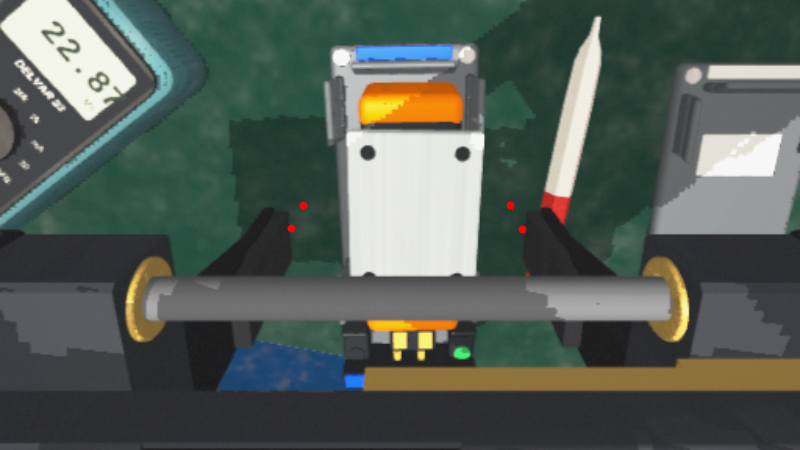

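The fingertips appear level with the TCP marker, not 22 mm ahead, so physical contact has to decide the height. I'll lower to TCP z ≈ 0.038 and close.

Call:
apply_moves([
  {"offset":[0,0,-1],"rot":[0,0,0]},
  {"offset":[0,0,-1.6],"rot":[0,0,0]},
  {"offset":[0,0,-2.0],"rot":[0,0,0]},
  {"offset":[0,0,-2.0],"rot":[0,0,0]},
])

```text
time: 7.25
position: [0.5285, -0.2723, 0.0372]
tool_rot: [-0.071, 0.997, 0.001, -0.001]
ft_force: [-0.1, -0.7, -0.0]
grip_width: 0.0867
grip_force: 0.0
```

Call:
apply_moves([
  {"offset":[0,0,0],"rot":[0,0,0]},
  {"offset":[0,0,0],"rot":[0,0,0]},
  {"offset":[0,0,0],"rot":[0,0,0]},
  {"offset":[0,0,0],"rot":[0,0,0]},
  {"offset":[0,0,0],"rot":[0,0,0]},
  {"offset":[0,0,0],"rot":[0,0,0]},
  {"offset":[0,0,0],"rot":[0,0,0]},
], hand=0.45, newtons=20)

```text
time: 7.95
position: [0.5291, -0.2727, 0.0385]
tool_rot: [-0.071, 0.997, 0.0, 0.0]
ft_force: [-0.4, 1.7, 1.5]
grip_width: 0.0515
grip_force: 20.0
```

Gripped (51.5 mm, 20 N), so the fingertips effectively reach only about 3 mm past the TCP. Now I'll lift and carry to the rack.

Call:
apply_moves([
  {"offset":[0,0,1.5],"rot":[0,0,0]},
  {"offset":[0,0,4],"rot":[0,0,0]},
  {"offset":[0,0,8],"rot":[0,0,0]},
  {"offset":[0,3,9],"rot":[0,0,0]},
  {"offset":[-1.9,7,9],"rot":[0,0,-3.5]},
  {"offset":[-1.9,12,9],"rot":[0,0,-3.5]},
  {"offset":[-1.9,17,9],"rot":[0,0,-3.5]},
  {"offset":[-1.9,22,9],"rot":[0,0,-3.5]},
  {"offset":[-1.9,27,9],"rot":[0,0,-3.5]},
  {"offset":[-1.9,32,9],"rot":[0,0,-3.5]},
  {"offset":[-1.9,36.5,9],"rot":[0,0,-3.5]},
  {"offset":[-1.9,40.5,9],"rot":[0,0,-3.5]},
  {"offset":[-1.9,43.5,9],"rot":[0,0,-3.5]},
  {"offset":[-1.9,45.4,9],"rot":[0,0,-3.5]},
  {"offset":[-1.9,45.4,9],"rot":[0,0,-3.5]},
  {"offset":[-1.9,45.4,9],"rot":[0,0,-3.5]},
])

```text
time: 9.55
position: [0.5101, 0.1812, 0.129]
tool_rot: [-0.041, 0.999, -0.0, 0.0]
ft_force: [0.6, -0.2, -0.2]
grip_width: 0.0518
grip_force: 20.0
```

Run:
```python
from h import *
from rig import get_obs
o=get_obs();print(o["position"],o["grip_width"],o["grip_force"])
im=vision.camera("wrist")[:,:,::-1].copy()
v=cv2.resize(im,None,fx=3,fy=3)
def draw(x,y,yaw,hx,hy,z,col=(0,0,255)):
    c,s=np.cos(np.radians(yaw)),np.sin(np.radians(yaw))
    p=[proj("wrist",(x+c*a-s*b,y+s*a+c*b,z))*3+1 for a,b in ((hx,hy),(-hx,hy),(-hx,-hy),(hx,-hy))]
    cv2.polylines(v,[np.int32(p)],True,col,2)
draw(.510,.181,4.5,.046,.039,.035)
draw(o["position"][0],o["position"][1],4.5,.035,.026,o["position"][2]+.0095,(255,0,255))
cv2.imwrite("pics/r1.png",cv2.resize(v[70*3:300*3,90*3:400*3],(800,594)))
```

```text
[0.51012265 0.18123812 0.12896488] 0.05183048859238645 19.999882578849792
```

View pics/r1.png

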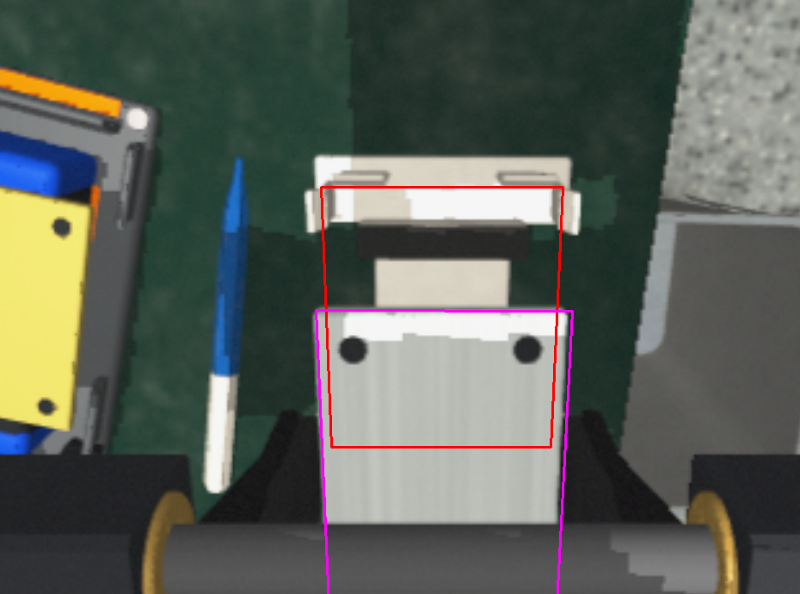

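The held plate matches its model overlay (so it sits 3.5–9.5 mm above the TCP) and the rack overlay is centred. I'll lower it.

Call:
apply_moves([
  {"offset":[0,0,-3],"rot":[0,0,0]},
  {"offset":[0,0,-6],"rot":[0,0,0]},
  {"offset":[0,0,-8],"rot":[0,0,0]},
  {"offset":[0,0,-9],"rot":[0,0,0]},
  {"offset":[0,0,-9.7],"rot":[0,0,0]},
  {"offset":[0,0,-10.2],"rot":[0,0,0]},
  {"offset":[0,0,-10.4],"rot":[0,0,0]},
  {"offset":[0,0,-10.4],"rot":[0,0,0]},
])

```text
time: 10.4
position: [0.5105, 0.1812, 0.0248]
tool_rot: [-0.04, 0.999, 0.0, 0.0]
ft_force: [-0.2, 0.6, -0.2]
grip_width: 0.0516
grip_force: 20.0
```

Call:
apply_moves([
  {"offset":[0,0,-0.2],"rot":[0,0,0]},
  {"offset":[0,0,-0.4],"rot":[0,0,0]},
  {"offset":[0,0,-0.5],"rot":[0,0,0]},
  {"offset":[0,0,-0.5],"rot":[0,0,0]},
])

```text
time: 10.8
position: [0.51, 0.1813, 0.0193]
tool_rot: [-0.04, 0.999, -0.0, -0.0]
ft_force: [-0.5, -0.5, -0.7]
grip_width: 0.0516
grip_force: 20.0
```

Call:
apply_moves([
  {"offset":[0,0,-0.1],"rot":[0,0,0]},
  {"offset":[0,0,-0.2],"rot":[0,0,0]},
  {"offset":[0,0,-0.2],"rot":[0,0,0]},
])

```text
time: 11.1
position: [0.51, 0.1812, 0.0172]
tool_rot: [-0.04, 0.999, -0.0, -0.0]
ft_force: [0.1, 1.1, 0.0]
grip_width: 0.0516
grip_force: 20.0
```

Call:
apply_moves([
  {"offset":[0,0,0],"rot":[0,0,0]},
  {"offset":[0,0,0],"rot":[0,0,0]},
  {"offset":[0,0,0],"rot":[0,0,0]},
  {"offset":[0,0,0],"rot":[0,0,0]},
  {"offset":[0,0,2],"rot":[0,0,0]},
  {"offset":[0,0,5],"rot":[0,0,0]},
  {"offset":[0,0,9],"rot":[0,0,0]},
  {"offset":[-2,-2,13],"rot":[0,0,-4]},
  {"offset":[-5,-5,16],"rot":[0,0,-11.5]},
  {"offset":[-6,-9,18],"rot":[0,0,-11.5]},
  {"offset":[-6,-12,18],"rot":[0,0,-11.5]},
  {"offset":[-6,-12,18],"rot":[0,0,-11.5]},
  {"offset":[-6,-12,18],"rot":[0,0,-11.5]},
], hand=0.8)

```text
time: 12.4
position: [0.45, 0.0608, 0.1975]
tool_rot: [0.061, 0.998, 0.0, 0.0]
ft_force: [-0.4, 0.5, 0.8]
grip_width: 0.0699
grip_force: 0.0
```

Run:
```python
from h import *
from rig import get_obs
o=get_obs();print(o["time"],o["position"],o["grip_width"])
im=vision.camera("wrist")[:,:,::-1].copy();cv2.imwrite("pics/w3.png",im)
H,S,V=cv2.split(cv2.cvtColor(im,cv2.COLOR_BGR2HSV))
print("gf",rect("wrist",(H>20)&(H<35)&(S>90)&(V>100),.047))
v=cv2.resize(im,None,fx=3,fy=3)
def draw(x,y,yaw,hx,hy,z,col=(0,0,255)):
    c,s=np.cos(np.radians(yaw)),np.sin(np.radians(yaw))
    p=[proj("wrist",(x+c*a-s*b,y+s*a+c*b,z))*3+1 for a,b in ((hx,hy),(-hx,hy),(-hx,-hy),(hx,-hy))]
    cv2.polylines(v,[np.int32(p)],True,col,2)
draw(.510,.181,4.5,.035,.026,.026,(255,0,255))
draw(.510,.181,4.5,.046,.039,.035)
draw(.512,.033,-7.5,.039,.032,.047,(255,0,255))
draw(.515,.033,-7,.06,.027,.008)
cv2.imwrite("pics/r2.png",cv2.resize(v[60*3:270*3,140*3:430*3],(800,579)))
```

```text
12.4 [0.45003785 0.06082602 0.19754219] 0.06992613923668099
gf (array([511. ,  33. ,  64.6,  78.6,  82.2]), 3726)
```

View pics/r2.png

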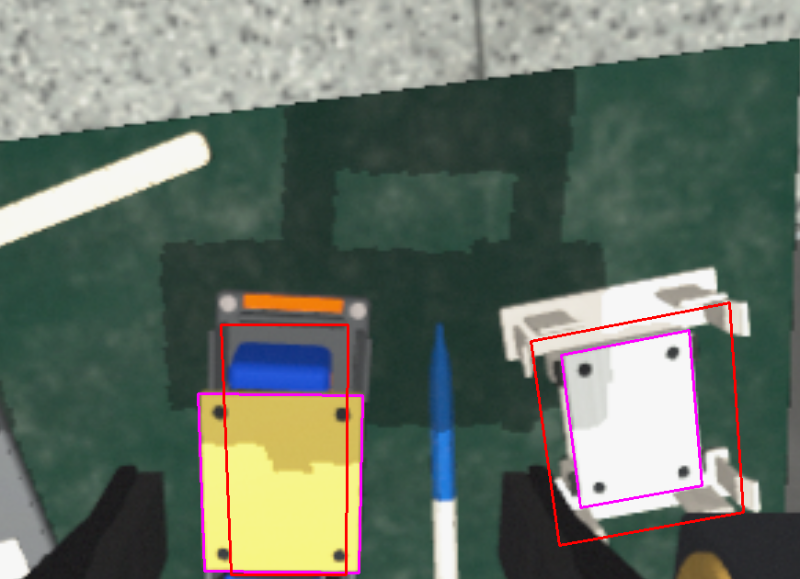

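The aluminium plate lies in the rack exactly on its overlay. The glass-fibre plate is at (0.511, 0.033), yaw −7.8°. I'll grasp it.

Call:
apply_moves([
  {"offset":[3,-1.5,-2],"rot":[0,0,-0.8]},
  {"offset":[6.1,-2.8,-4],"rot":[0,0,-0.8]},
  {"offset":[6.1,-2.8,-7],"rot":[0,0,-0.8]},
  {"offset":[6.1,-2.8,-10],"rot":[0,0,-0.8]},
  {"offset":[6.1,-2.8,-12],"rot":[0,0,-0.8]},
  {"offset":[6.1,-2.8,-13.5],"rot":[0,0,-0.8]},
  {"offset":[6.1,-2.8,-15],"rot":[0,0,-0.8]},
  {"offset":[6.1,-2.8,-15.9],"rot":[0,0,-0.8]},
  {"offset":[6.1,-2.8,-15.9],"rot":[0,0,-0.8]},
], hand=1)

```text
time: 13.35
position: [0.5101, 0.0343, 0.0368]
tool_rot: [0.066, 0.998, 0.0, -0.002]
ft_force: [0.8, -0.4, 0.1]
grip_width: 0.0871
grip_force: 0.0
```

Call:
apply_moves([
  {"offset":[0,0,0],"rot":[0,0,0]},
  {"offset":[0,0,0],"rot":[0,0,0]},
  {"offset":[0,0,0],"rot":[0,0,0]},
  {"offset":[0,0,0],"rot":[0,0,0]},
  {"offset":[0,0,0],"rot":[0,0,0]},
  {"offset":[0,0,0],"rot":[0,0,0]},
], hand=0.6, newtons=20)

```text
time: 13.95
position: [0.5115, 0.0331, 0.0389]
tool_rot: [0.067, 0.998, -0.0, 0.001]
ft_force: [-0.7, 0.3, 4.0]
grip_width: 0.0633
grip_force: 20.0
```

Call:
apply_moves([
  {"offset":[0,0,1.5],"rot":[0,0,0]},
  {"offset":[0,0,4],"rot":[0,0,0]},
  {"offset":[0,1,7],"rot":[0,0,3]},
  {"offset":[0,5,8],"rot":[0,0,8]},
  {"offset":[-0.1,9,8],"rot":[0,0,12.3]},
  {"offset":[-0.1,13,8],"rot":[0,0,12.3]},
  {"offset":[-0.1,14.8,8],"rot":[0,0,12.3]},
  {"offset":[-0.1,14.8,7],"rot":[0,0,12.3]},
  {"offset":[-0.1,14.8,4],"rot":[0,0,12.3]},
  {"offset":[-0.1,14.8,2],"rot":[0,0,12.3]},
  {"offset":[-0.1,14.8,0.5],"rot":[0,0,12.3]},
  {"offset":[-0.1,14.8,-0.5],"rot":[0,0,12.3]},
  {"offset":[-0.1,14.8,-1],"rot":[0,0,12.3]},
  {"offset":[-0.1,14.8,-1.2],"rot":[0,0,12.3]},
  {"offset":[-0.1,14.8,-1.4],"rot":[0,0,12.3]},
  {"offset":[-0.1,14.8,-1.4],"rot":[0,0,12.3]},
])

```text
time: 15.55
position: [0.5104, 0.1811, 0.0247]
tool_rot: [-0.04, 0.999, 0.0, 0.0]
ft_force: [0.2, 0.5, 0.4]
grip_width: 0.0636
grip_force: 20.0
```

Call:
apply_moves([
  {"offset":[0,0,-0.1],"rot":[0,0,0]},
  {"offset":[0,0,-0.1],"rot":[0,0,0]},
])

```text
time: 15.75
position: [0.5103, 0.1813, 0.0237]
tool_rot: [-0.04, 0.999, 0.0, 0.0]
ft_force: [0.3, -0.3, -1.1]
grip_width: 0.0633
grip_force: 20.0
```

Call:
apply_moves([
  {"offset":[0,0,0],"rot":[0,0,0]},
  {"offset":[0,0,0],"rot":[0,0,0]},
  {"offset":[0,0,0],"rot":[0,0,0]},
  {"offset":[0,0,0],"rot":[0,0,0]},
  {"offset":[0,0,2],"rot":[0,0,0]},
  {"offset":[0,0,5],"rot":[0,0,0]},
  {"offset":[-1,0,9],"rot":[0,0,0]},
  {"offset":[-3,-3,13],"rot":[0,0,-4.5]},
  {"offset":[-5,-7,16],"rot":[0,0,-4.5]},
  {"offset":[-7,-11,18],"rot":[0,0,-4.5]},
  {"offset":[-7,-15,18],"rot":[0,0,-4.5]},
  {"offset":[-7,-18,18],"rot":[0,0,-4.5]},
  {"offset":[-7,-18,18],"rot":[0,0,-4.5]},
  {"offset":[-7,-18,18],"rot":[0,0,-4.5]},
], hand=0.95)

```text
time: 17.15
position: [0.4399, 0.0008, 0.2034]
tool_rot: [0.0, 1.0, 0.0, -0.0]
ft_force: [0.3, 0.3, 0.5]
grip_width: 0.0829
grip_force: 0.0
```

Run:
```python
from h import *
from rig import get_obs,nets
o=get_obs();print(o["time"],o["position"],o["grip_width"])
im=vision.camera("wrist")[:,:,::-1].copy();cv2.imwrite("pics/w4.png",im)
for n in ["pack_blue","dock_grey","dock_orange","plate_rack","plate_glassfibre"]: print(n,[(np.round(d["centre"],3).tolist(),round(d["conf"],2)) for d in nets.spot_point("wrist",n)][:1])
H,S,V=cv2.split(cv2.cvtColor(im,cv2.COLOR_BGR2HSV))
print("gf",rect("wrist",(H>20)&(H<35)&(S>90)&(V>100),.031))
v=cv2.resize(im,None,fx=3,fy=3)
def draw(x,y,yaw,hx,hy,z,col=(0,0,255)):
    c,s=np.cos(np.radians(yaw)),np.sin(np.radians(yaw))
    p=[proj("wrist",(x+c*a-s*b,y+s*a+c*b,z))*3+1 for a,b in ((hx,hy),(-hx,hy),(-hx,-hy),(hx,-hy))]
    cv2.polylines(v,[np.int32(p)],True,col,2)
draw(.510,.181,4.5,.039,.032,.031,(255,0,255))
draw(.512,.033,-7.5,.053,.02,.042,(255,0,255))
draw(.524,-.1175,8,.06,.027,.008)
cv2.imwrite("pics/r3.png",cv2.resize(v[60*3:270*3,60*3:450*3],(800,431)))
```

```text
17.15 [0.43988499 0.00083664 0.2034191 ] 0.0828895262608339
pack_blue [([0.513, 0.026, 0.006], 0.58)]
dock_grey [([0.523, -0.119, -0.002], 0.87)]
dock_orange []
plate_rack []
plate_glassfibre [([0.508, 0.182, 0.026], 0.92)]
gf (array([509.2, 181.9,  78.7,  64.9,   4.7]), 2868)
```

View pics/r3.png

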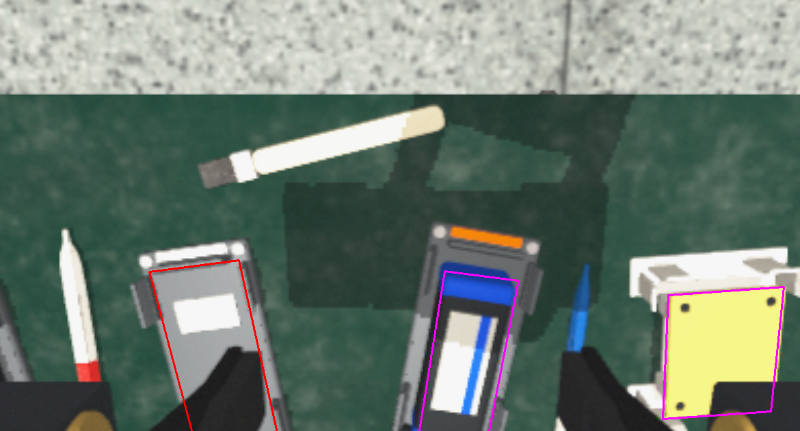

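The glass-fibre plate is flat and square at (0.509, 0.182). The blue pack is at about (0.509, 0.032), yaw −7.5°, with the orange strip visible at crop (487,238). I'll grasp the blue pack.

Call:
apply_moves([
  {"offset":[3,1.5,-2],"rot":[0,0,-4]},
  {"offset":[6.9,3.1,-4],"rot":[0,0,-7.5]},
  {"offset":[6.9,3.1,-8],"rot":[0,0,-7.5]},
  {"offset":[6.9,3.1,-11],"rot":[0,0,-7.5]},
  {"offset":[6.9,3.1,-13.5],"rot":[0,0,-7.5]},
  {"offset":[6.9,3.1,-15],"rot":[0,0,-7.5]},
  {"offset":[6.9,3.1,-16.5],"rot":[0,0,-7.5]},
  {"offset":[6.9,3.1,-17.8],"rot":[0,0,-7.5]},
  {"offset":[6.9,3.1,-17.8],"rot":[0,0,-7.5]},
])

```text
time: 18.35
position: [0.508, 0.0328, 0.0238]
tool_rot: [0.064, 0.998, 0.0, -0.002]
ft_force: [-0.5, -0.3, 0.2]
grip_width: 0.0825
grip_force: 0.0
```

Call:
apply_moves([
  {"offset":[0,0,0],"rot":[0,0,0]},
  {"offset":[0,0,0],"rot":[0,0,0]},
  {"offset":[0,0,0],"rot":[0,0,0]},
  {"offset":[0,0,0],"rot":[0,0,0]},
  {"offset":[0,0,0],"rot":[0,0,0]},
  {"offset":[0,0,0],"rot":[0,0,0]},
  {"offset":[0,0,0],"rot":[0,0,0]},
  {"offset":[0,0,0],"rot":[0,0,0]},
], hand=0.3, newtons=30)

```text
time: 19.15
position: [0.5092, 0.032, 0.0256]
tool_rot: [0.064, 0.998, -0.0, 0.0]
ft_force: [-0.3, -0.7, 3.8]
grip_width: 0.0401
grip_force: 29.7
```

Run:
```python
from h import *
im=cv2.imread("pics/w4.png")
# w4 camera: same mounting, use w1 rotation (yaw 0) with shifted centre
K=cal("wrist")["K"]
R=np.array([[-3.35522161e-03,9.99994265e-01,4.61920285e-04],[9.56084139e-01,3.07251393e-03,2.93076235e-01],[2.93073134e-01,1.42497037e-03,-9.56088964e-01]])
C=np.array([.38819,.13092,.46449])-[.46911,.13095,.29799]+[.43988,.00084,.20342]
def up(uv,z):
    d=R.T@np.linalg.inv(K)@np.array([*uv,1.]);return (C+d*(z-C[2])/d[2])[:2]
f=lambda c:(60+c[0]*.4875,60+c[1]*.4875)
for z in (0.008,.02):
    g=up(f((192,255)),z);o=up(f((487,238)),z)
    a=np.radians(8);d=np.array([.524,-.1175])-g;L=np.array([np.cos(a)*d[0]+np.sin(a)*d[1],-np.sin(a)*d[0]+np.cos(a)*d[1]])
    for b in(-6.5,-7.5):
        b=np.radians(b);print(z,g,o,L,o+[np.cos(b)*L[0]-np.sin(b)*L[1],np.sin(b)*L[0]+np.cos(b)*L[1]])
```

```text
0.008 [ 0.45765423 -0.12689496] [0.44685104 0.04573526] [6.70076221e-02 6.99851214e-05] [0.51343585 0.03821932]
0.008 [ 0.45765423 -0.12689496] [0.44685104 0.04573526] [6.70076221e-02 6.99851214e-05] [0.51329454 0.0370584 ]
0.02 [ 0.45438188 -0.12266071] [0.44393688 0.0442457 ] [ 0.06965884 -0.00457848] [0.51262965 0.03181104]
0.02 [ 0.45438188 -0.12266071] [0.44393688 0.0442457 ] [ 0.06965884 -0.00457848] [0.51240217 0.03061408]
```

Call:
apply_moves([
  {"offset":[0,0,1],"rot":[0,0,0]},
  {"offset":[0,0,3],"rot":[0,0,0]},
  {"offset":[0,0,6],"rot":[0,0,0]},
  {"offset":[0,-1,8],"rot":[0,0,3]},
  {"offset":[0.5,-4,8],"rot":[0,0,8]},
  {"offset":[1,-8,8],"rot":[0,0,12]},
  {"offset":[1.5,-12,8],"rot":[0,0,15.5]},
  {"offset":[1.5,-14,8],"rot":[0,0,15.5]},
  {"offset":[1.5,-15,8],"rot":[0,0,15.5]},
  {"offset":[1.5,-15,8],"rot":[0,0,15.5]},
  {"offset":[1.5,-15,8],"rot":[0,0,15.5]},
])

```text
time: 20.25
position: [0.5233, -0.1166, 0.1052]
tool_rot: [-0.071, 0.997, 0.001, -0.001]
ft_force: [-1.0, 0.4, -2.0]
grip_width: 0.0398
grip_force: 29.7
```

```bash
cat >> h.py <<'E'
def draw(v,f,x,y,yaw,x0,x1,hy,z,col=(0,0,255)):
    c,s=np.cos(np.radians(yaw)),np.sin(np.radians(yaw))
    p=[proj("wrist",(x+c*a-s*b,y+s*a+c*b,z))*f+f/2 for a,b in ((x1,hy),(x0,hy),(x0,-hy),(x1,-hy))]
    cv2.polylines(v,[np.int32(p)],True,col,1)
E
python3 - <<'E'
from h import *
from rig import get_obs
o=get_obs();p=o["position"];print(o["time"],p,o["grip_width"],o["grip_force"])
im=vision.camera("wrist")[:,:,::-1].copy();cv2.imwrite("pics/w5.png",im)
v=cv2.resize(im,None,fx=3,fy=3)
draw(v,3,p[0],p[1],8,-.053,.053,.02,p[2]+.0165,(255,0,255))
draw(v,3,.524,-.1175,8,-.06,.06,.027,.008)
draw(v,3,.524,-.1175,8,-.08,.08,.035,.025,(0,255,255))
cv2.imwrite("pics/r4.png",cv2.resize(v[60*3:270*3,100*3:410*3],(800,542)))
E
```

```text
20.25 [ 0.52325208 -0.11664016  0.10519589] 0.0398101529075383 29.663078784942627
```

View pics/r4.png

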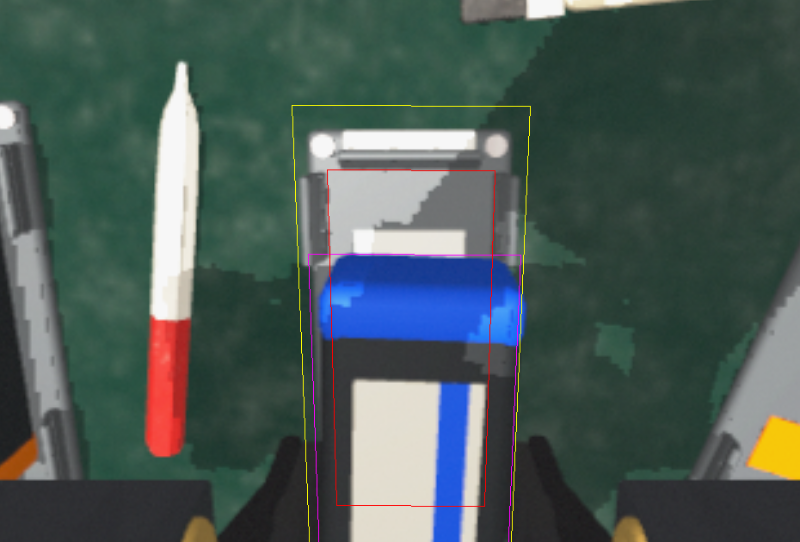

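The pack end lines up with its overlay and the grey dock floor lines up with the red box. Pack is about 1 mm to +y, with 7 mm play available. Lowering.

Call:
apply_moves([
  {"offset":[0,-0.1,-2],"rot":[0,0,0]},
  {"offset":[0,-0.1,-4],"rot":[0,0,0]},
  {"offset":[0,-0.1,-5.5],"rot":[0,0,0]},
  {"offset":[0,-0.1,-6.3],"rot":[0,0,0]},
  {"offset":[0,-0.1,-6.9],"rot":[0,0,0]},
  {"offset":[0,-0.1,-7.4],"rot":[0,0,0]},
  {"offset":[0,-0.1,-7.7],"rot":[0,0,0]},
  {"offset":[0,-0.1,-7.7],"rot":[0,0,0]},
])

```text
time: 21.1
position: [0.5241, -0.1188, 0.0284]
tool_rot: [-0.071, 0.997, -0.0, 0.0]
ft_force: [-0.8, 0.7, -3.2]
grip_width: 0.0396
grip_force: 29.7
```

Call:
apply_moves([
  {"offset":[0,0,-0.2],"rot":[0,0,0]},
  {"offset":[0,0,-0.25],"rot":[0,0,0]},
  {"offset":[0,0,-0.25],"rot":[0,0,0]},
])

```text
time: 21.4
position: [0.5242, -0.1189, 0.026]
tool_rot: [-0.071, 0.998, -0.0, 0.0]
ft_force: [0.4, 0.4, -1.8]
grip_width: 0.0397
grip_force: 29.7
```

Call:
apply_moves([
  {"offset":[0,0,0],"rot":[0,0,0]},
  {"offset":[0,0,0],"rot":[0,0,0]},
  {"offset":[0,0,0],"rot":[0,0,0]},
  {"offset":[0,0,0],"rot":[0,0,0]},
  {"offset":[0,0,0],"rot":[0,0,0]},
  {"offset":[0,0,2],"rot":[0,0,0]},
  {"offset":[0,0,5],"rot":[0,0,0]},
  {"offset":[-1,0,9],"rot":[0,0,0]},
  {"offset":[-4,-3,13],"rot":[0,0,0]},
  {"offset":[-6,-6,16],"rot":[0,0,0]},
  {"offset":[-8,-9,18],"rot":[0,0,0]},
  {"offset":[-8,-9,18],"rot":[0,0,0]},
  {"offset":[-8,-9,18],"rot":[0,0,0]},
], hand=0.9)

```text
time: 22.7
position: [0.4439, -0.2094, 0.2064]
tool_rot: [-0.069, 0.998, -0.0, 0.001]
ft_force: [0.9, 0.4, 0.2]
grip_width: 0.0782
grip_force: 0.0
```

Run:
```python
from h import *
from rig import get_obs,nets
o=get_obs();p=o["position"];print(o["time"],p,o["grip_width"],o["grip_force"])
im=vision.camera("wrist")[:,:,::-1].copy();cv2.imwrite("pics/w6.png",im)
for n in ["pack_blue","pack_orange","dock_blue"]: print(n,[(np.round(d["centre"],3).tolist(),round(d["conf"],2)) for d in nets.spot_point("wrist",n)][:2])
v=cv2.resize(im,None,fx=3,fy=3)
draw(v,3,.524,-.1175,8,-.053,.053,.02,.042,(255,0,255))
draw(v,3,.534,-.273,8,-.053,.053,.02,.042,(255,0,255))
draw(v,3,.537,-.273,8,-.06,.06,.027,.008)
cv2.imwrite("pics/r5.png",cv2.resize(v[60*3:270*3,100*3:470*3],(800,454)))
```

```text
22.7 [ 0.44386076 -0.20940174  0.20639816] 0.07816472330156173 0.0
pack_blue [([0.531, -0.118, 0.008], 0.58)]
pack_orange [([0.533, -0.271, 0.004], 0.81)]
dock_blue []
```

View pics/r5.png

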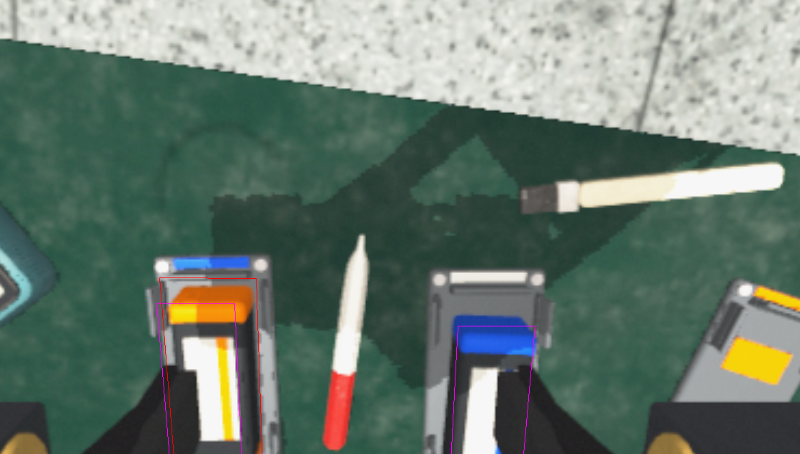

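The blue pack sits level in the grey dock at crop (495,335). The orange pack's cap at (211,303) is about 6 mm right of my box, so the pack is at about (0.531, −0.268). I'll grasp it.

Call:
apply_moves([
  {"offset":[4,-3,-1],"rot":[0,0,0]},
  {"offset":[8.7,-5.9,-3],"rot":[0,0,0]},
  {"offset":[8.7,-5.9,-7],"rot":[0,0,0]},
  {"offset":[8.7,-5.9,-11],"rot":[0,0,0]},
  {"offset":[8.7,-5.9,-13.5],"rot":[0,0,0]},
  {"offset":[8.7,-5.9,-15],"rot":[0,0,0]},
  {"offset":[8.7,-5.9,-16.5],"rot":[0,0,0]},
  {"offset":[8.7,-5.9,-18],"rot":[0,0,0]},
  {"offset":[8.7,-5.9,-18],"rot":[0,0,0]},
])

```text
time: 23.8
position: [0.5304, -0.267, 0.0244]
tool_rot: [-0.071, 0.997, 0.001, -0.001]
ft_force: [0.1, 0.9, 0.0]
grip_width: 0.0783
grip_force: 0.0
```

Call:
apply_moves([
  {"offset":[0,0,0],"rot":[0,0,0]},
  {"offset":[0,0,0],"rot":[0,0,0]},
  {"offset":[0,0,0],"rot":[0,0,0]},
  {"offset":[0,0,0],"rot":[0,0,0]},
  {"offset":[0,0,0],"rot":[0,0,0]},
  {"offset":[0,0,0],"rot":[0,0,0]},
  {"offset":[0,0,0],"rot":[0,0,0]},
  {"offset":[0,0,0],"rot":[0,0,0]},
], hand=0.3, newtons=30)

```text
time: 24.6
position: [0.5314, -0.2684, 0.0263]
tool_rot: [-0.071, 0.997, -0.001, 0.0]
ft_force: [-1.4, -1.5, 2.7]
grip_width: 0.0398
grip_force: 30.0
```

Call:
apply_moves([
  {"offset":[0,0,1],"rot":[0,0,0]},
  {"offset":[0,0,3],"rot":[0,0,0]},
  {"offset":[0,0,7],"rot":[0,0,0]},
  {"offset":[0,1,11],"rot":[0,0,-2]},
  {"offset":[-2,4,14],"rot":[0,0,-7]},
  {"offset":[-5,8,15],"rot":[0,0,-12]},
  {"offset":[-8,12,15],"rot":[0,0,-15]},
  {"offset":[-9,16,15],"rot":[0,0,-15]},
  {"offset":[-9,19,15],"rot":[0,0,-15]},
  {"offset":[-9,20,15],"rot":[0,0,-15]},
  {"offset":[-9,20,15],"rot":[0,0,-15]},
  {"offset":[-9,20,15],"rot":[0,0,-15]},
])

```text
time: 25.8
position: [0.4419, -0.0686, 0.176]
tool_rot: [0.06, 0.998, -0.0, 0.0]
ft_force: [-0.7, -0.2, -2.5]
grip_width: 0.0397
grip_force: 30.0
```

Run:
```python
from h import *
from rig import get_obs,nets
o=get_obs();p=o["position"];print(o["time"],p,o["grip_width"],o["grip_force"])
im=vision.camera("wrist")[:,:,::-1].copy();cv2.imwrite("pics/w7.png",im)
for n in ["dock_orange","pack_orange","dock_blue","pack_blue"]: print(n,[(np.round(d["centre"],3).tolist(),round(d["conf"],2)) for d in nets.spot_point("wrist",n)][:2])
print("t",[(np.round(d["centre"],3).tolist(),round(d["conf"],2)) for d in (vision.camera("top") is not None and nets.spot_point("top","dock_orange"))][:2])
H,S,V=cv2.split(cv2.cvtColor(im,cv2.COLOR_BGR2HSV))
print(blobs("wrist",(H>=18)&(H<35)&(S>120)&(V>70),.008,25));print(blobs("wrist",(H>5)&(H<18)&(S>150)&(V>70),.01,25))
v=cv2.resize(im,None,fx=3,fy=3)
draw(v,3,.513,.034,-7,-.06,.06,.027,.008)
draw(v,3,p[0],p[1],-7,-.053,.053,.02,p[2]+.0165,(255,0,255))
cv2.imwrite("pics/r6.png",cv2.resize(v,(800,600)))
```

```text
25.8 [ 0.44185014 -0.06857169  0.17602279] 0.03969838473870841 29.998857378959656
dock_orange [([0.513, 0.033, -0.001], 0.79)]
pack_orange [([0.447, -0.069, 0.155], 0.93)]
dock_blue []
pack_blue []
t [([0.515, 0.03, 0.003], 0.39)]
[([282.0, 174.0], 665, [443.0, -45.0]), ([373.0, 168.0], 86, [448.0, 55.0]), ([476.0, 207.0], 222, [507.0, 170.0]), ([368.0, 201.0], 219, [485.0, 48.0]), ([348.0, 245.0], 166, [537.0, 24.0]), ([174.0, 288.0], 466, [570.0, -192.0]), ([347.0, 288.0], 455, [596.0, 20.0]), ([316.0, 337.0], 5682, [665.0, -23.0]), ([251.0, 328.0], 256, [641.0, -105.0])]
[([252.0, 166.0], 1775, [429.0, -76.0]), ([355.0, 167.0], 115, [444.0, 35.0]), ([352.0, 200.0], 327, [482.0, 30.0]), ([273.0, 236.0], 757, [514.0, -62.0]), ([270.0, 327.0], 249, [642.0, -81.0])]
```

The floor patch and the networks agree on the orange dock at (0.513, 0.0335), and the pack sits about 3 mm ahead of the TCP. Placing it.

Call:
apply_moves([
  {"offset":[2,3,0],"rot":[0,0,0]},
  {"offset":[5,7,0],"rot":[0,0,0]},
  {"offset":[7,10.1,-1],"rot":[0,0,0]},
  {"offset":[7,10.1,-4],"rot":[0,0,0]},
  {"offset":[7,10.1,-8],"rot":[0,0,0]},
  {"offset":[7,10.1,-11],"rot":[0,0,0]},
  {"offset":[7,10.1,-12.5],"rot":[0,0,0]},
  {"offset":[7,10.1,-13.3],"rot":[0,0,0]},
  {"offset":[7,10.1,-14],"rot":[0,0,0]},
  {"offset":[7,10.1,-14.5],"rot":[0,0,0]},
  {"offset":[7,10.1,-14.8],"rot":[0,0,0]},
  {"offset":[7,10.1,-14.8],"rot":[0,0,0]},
])

```text
time: 27.35
position: [0.5114, 0.0331, 0.0281]
tool_rot: [0.06, 0.998, -0.0, 0.0]
ft_force: [0.4, 0.2, -1.9]
grip_width: 0.0395
grip_force: 30.0
```

Call:
apply_moves([
  {"offset":[0,0,-0.2],"rot":[0,0,0]},
  {"offset":[0,0,-0.25],"rot":[0,0,0]},
  {"offset":[0,0,-0.25],"rot":[0,0,0]},
])

```text
time: 27.65
position: [0.5116, 0.0331, 0.0263]
tool_rot: [0.06, 0.998, -0.0, 0.001]
ft_force: [-1.2, -0.2, 4.8]
grip_width: 0.0395
grip_force: 30.0
```

Floor contact. I'll release and go look at the grey and blue docks.

Call:
apply_moves([
  {"offset":[0,0,0],"rot":[0,0,0]},
  {"offset":[0,0,0],"rot":[0,0,0]},
  {"offset":[0,0,0],"rot":[0,0,0]},
  {"offset":[0,0,0],"rot":[0,0,0]},
  {"offset":[0,0,0],"rot":[0,0,0]},
  {"offset":[0,0,2],"rot":[0,0,0]},
  {"offset":[0,0,5],"rot":[0,0,0]},
  {"offset":[-1,0,9],"rot":[0,0,0]},
  {"offset":[-3,-3,13],"rot":[0,0,6]},
  {"offset":[-5,-7,16],"rot":[0,0,12]},
  {"offset":[-6.7,-12,18],"rot":[0,0,15]},
  {"offset":[-6.7,-16,18],"rot":[0,0,15]},
  {"offset":[-6.7,-20,18],"rot":[0,0,15]},
  {"offset":[-6.7,-23,18],"rot":[0,0,15]},
  {"offset":[-6.7,-23,18],"rot":[0,0,15]},
  {"offset":[-6.7,-23,18],"rot":[0,0,15]},
], hand=0.9)

```text
time: 29.25
position: [0.4435, -0.1968, 0.205]
tool_rot: [-0.07, 0.998, 0.001, -0.0]
ft_force: [-0.9, 0.2, -0.8]
grip_width: 0.0789
grip_force: 0.0
```

Run:
```python
from h import *
from rig import get_obs,nets
o=get_obs();p=o["position"];print(o["time"],p)
im=vision.camera("wrist")[:,:,::-1].copy();cv2.imwrite("pics/w8.png",im)
vision.camera("scene");vision.camera("top")
for c in ("wrist","top","scene"):
  for n in ["pack_blue","pack_orange","dock_blue","dock_orange"]: print(c,n,[(np.round(d["centre"],3).tolist(),round(d["conf"],2)) for d in nets.spot_point(c,n)][:2])
H,S,V=cv2.split(cv2.cvtColor(im,cv2.COLOR_BGR2HSV))
b=(H>100)&(H<125)&(S>120)&(V>60);b[:,:60]=0
print(blobs("wrist",b,.008,30));print(blobs("wrist",b,.042,30))
```

```text
29.25 [ 0.44349479 -0.19682419  0.20502148]
wrist pack_blue [([0.527, -0.121, 0.008], 0.91)]
wrist pack_orange [([0.514, 0.034, 0.005], 0.87)]
wrist dock_blue [([0.534, -0.272, -0.006], 0.6)]
wrist dock_orange [([0.514, 0.03, 0.002], 0.81)]
top pack_blue [([0.53, -0.118, 0.008], 0.52)]
top pack_orange [([0.508, 0.18, 0.025], 0.25)]
top dock_blue []
top dock_orange [([0.516, 0.031, 0.002], 0.97)]
scene pack_blue [([0.531, -0.118, 0.009], 0.91)]
scene pack_orange [([0.515, 0.033, 0.009], 0.62)]
scene dock_blue [([0.538, -0.275, 0.003], 0.71)]
scene dock_orange [([0.516, 0.033, 0.002], 0.88), ([0.514, 0.035, 0.011], 0.71)]
[([187.0, 181.0], 194, [470.0, -283.0]), ([189.0, 211.0], 458, [508.0, -277.0]), ([317.0, 214.0], 637, [491.0, -119.0]), ([487.0, 234.0], 224, [486.0, 101.0]), ([322.0, 251.0], 171, [539.0, -102.0]), ([199.0, 254.0], 224, [567.0, -259.0]), ([214.0, 323.0], 4116, [671.0, -230.0])]
[([187.0, 181.0], 194, [460.0, -276.0]), ([189.0, 211.0], 458, [495.0, -270.0]), ([317.0, 214.0], 637, [479.0, -127.0]), ([487.0, 234.0], 224, [475.0, 72.0]), ([322.0, 251.0], 171, [523.0, -112.0]), ([199.0, 254.0], 224, [548.0, -255.0]), ([214.0, 323.0], 4116, [643.0, -228.0])]
```

The orange pack is home at (0.514, 0.034). The blue dock's floor patch gives its centre as (0.537, −0.273). I'll grasp the blue pack from the grey dock.

Call:
apply_moves([
  {"offset":[3,3,-1],"rot":[0,0,0]},
  {"offset":[6,6,-2],"rot":[0,0,0]},
  {"offset":[8.3,7.9,-4],"rot":[0,0,0]},
  {"offset":[8.3,7.9,-8],"rot":[0,0,0]},
  {"offset":[8.3,7.9,-11],"rot":[0,0,0]},
  {"offset":[8.3,7.9,-13.5],"rot":[0,0,0]},
  {"offset":[8.3,7.9,-15],"rot":[0,0,0]},
  {"offset":[8.3,7.9,-16.5],"rot":[0,0,0]},
  {"offset":[8.3,7.9,-18],"rot":[0,0,0]},
  {"offset":[8.3,7.9,-18],"rot":[0,0,0]},
])

```text
time: 31.0
position: [0.5259, -0.1174, 0.0236]
tool_rot: [-0.071, 0.998, 0.001, -0.002]
ft_force: [-0.2, -0.6, -0.3]
grip_width: 0.0783
grip_force: 0.0
```

Call:
apply_moves([
  {"offset":[0,0,0],"rot":[0,0,0]},
  {"offset":[0,0,0],"rot":[0,0,0]},
  {"offset":[0,0,0],"rot":[0,0,0]},
  {"offset":[0,0,0],"rot":[0,0,0]},
  {"offset":[0,0,0],"rot":[0,0,0]},
  {"offset":[0,0,0],"rot":[0,0,0]},
  {"offset":[0,0,0],"rot":[0,0,0]},
  {"offset":[0,0,0],"rot":[0,0,0]},
], hand=0.3, newtons=30)

```text
time: 31.8
position: [0.5273, -0.1179, 0.0257]
tool_rot: [-0.071, 0.997, -0.0, 0.0]
ft_force: [-0.5, -0.5, 3.8]
grip_width: 0.0398
grip_force: 29.7
```

Call:
apply_moves([
  {"offset":[0,0,1],"rot":[0,0,0]},
  {"offset":[0,0,3],"rot":[0,0,0]},
  {"offset":[0,0,7],"rot":[0,0,0]},
  {"offset":[0,-1,9],"rot":[0,0,0]},
  {"offset":[0.3,-4,9],"rot":[0,0,0]},
  {"offset":[0.5,-8,9],"rot":[0,0,0]},
  {"offset":[0.8,-12,9],"rot":[0,0,0]},
  {"offset":[0.8,-14.5,9],"rot":[0,0,0]},
  {"offset":[0.8,-15.5,9],"rot":[0,0,0]},
  {"offset":[0.8,-15.5,8],"rot":[0,0,0]},
  {"offset":[0.8,-15.5,5],"rot":[0,0,0]},
  {"offset":[0.8,-15.5,3],"rot":[0,0,0]},
  {"offset":[0.8,-15.5,2],"rot":[0,0,0]},
  {"offset":[0.8,-15.5,1.2],"rot":[0,0,0]},
  {"offset":[0.8,-15.5,0.6],"rot":[0,0,0]},
  {"offset":[0.8,-15.5,0.3],"rot":[0,0,0]},
  {"offset":[0.8,-15.5,0.3],"rot":[0,0,0]},
])

```text
time: 33.5
position: [0.5353, -0.2727, 0.0285]
tool_rot: [-0.071, 0.997, -0.0, 0.0]
ft_force: [0.0, 0.6, -1.8]
grip_width: 0.0399
grip_force: 29.7
```

Call:
apply_moves([
  {"offset":[0,0,-0.2],"rot":[0,0,0]},
  {"offset":[0,0,-0.25],"rot":[0,0,0]},
  {"offset":[0,0,-0.25],"rot":[0,0,0]},
])

```text
time: 33.8
position: [0.5352, -0.273, 0.0262]
tool_rot: [-0.071, 0.998, -0.0, 0.0]
ft_force: [-0.1, 0.2, -2.0]
grip_width: 0.0399
grip_force: 29.7
```

Call:
apply_moves([
  {"offset":[0,0,0],"rot":[0,0,0]},
  {"offset":[0,0,0],"rot":[0,0,0]},
  {"offset":[0,0,0],"rot":[0,0,0]},
  {"offset":[0,0,0],"rot":[0,0,0]},
  {"offset":[0,0,0],"rot":[0,0,0]},
  {"offset":[0,0,2],"rot":[0,0,0]},
  {"offset":[0,0,5],"rot":[0,0,0]},
  {"offset":[-1,1,9],"rot":[0,0,0]},
  {"offset":[-4,4,13],"rot":[0,0,-4]},
  {"offset":[-7,8,17],"rot":[0,0,-8]},
  {"offset":[-10,12,21],"rot":[0,0,-8]},
  {"offset":[-10,15,25],"rot":[0,0,-8]},
  {"offset":[-10,18,28],"rot":[0,0,-8]},
  {"offset":[-10,18,28],"rot":[0,0,-8]},
  {"offset":[-10,18,28],"rot":[0,0,-8]},
  {"offset":[-10,18,28],"rot":[0,0,-8]},
], hand=0.9)

```text
time: 35.4
position: [0.435, -0.0928, 0.3059]
tool_rot: [-0.001, 1.0, -0.0, 0.0]
ft_force: [0.0, -0.2, -1.0]
grip_width: 0.0782
grip_force: 0.0
```

Run:
```python
from h import *
from rig import get_obs,nets
o=get_obs();print(o["time"],o["position"])
im=vision.camera("wrist")[:,:,::-1].copy();vision.camera("scene")
for c in ("wrist","scene"):
  for n in ["pack_blue","pack_orange","dock_blue","dock_orange","plate_glassfibre","multimeter"]: print(c,n,[(np.round(d["centre"],3).tolist(),round(d["conf"],2)) for d in nets.spot_point(c,n)][:1])
v=cv2.resize(im,None,fx=3,fy=3)
for x,y,a,m in ((.537,-.273,8,"b"),(.513,.0335,-7,"o")):
    draw(v,3,x,y,a,-.053,.053,.02,.042,(255,0,255)); draw(v,3,x,y,a,-.06,.06,.027,.008)
draw(v,3,.509,.182,4.7,-.039,.039,.032,.031,(255,0,255))
cv2.imwrite("pics/r7.png",cv2.resize(v[80*3:260*3,40*3:472*3],(800,333)))
```

```text
35.4 [ 0.43502769 -0.09282216  0.30591172]
wrist pack_blue [([0.539, -0.274, 0.008], 0.68)]
wrist pack_orange [([0.514, 0.03, 0.006], 0.89)]
wrist dock_blue [([0.533, -0.272, -0.003], 0.71)]
wrist dock_orange [([0.514, 0.03, 0.001], 0.76)]
wrist plate_glassfibre [([0.507, 0.185, 0.024], 0.73)]
wrist multimeter [([0.513, -0.438, 0.004], 0.57)]
scene pack_blue [([0.54, -0.272, 0.006], 0.7)]
scene pack_orange [([0.514, 0.035, 0.008], 0.86)]
scene dock_blue [([0.536, -0.274, 0.006], 0.86)]
scene dock_orange [([0.51, 0.035, 0.004], 0.74)]
scene plate_glassfibre [([0.51, 0.18, 0.027], 0.87)]
scene multimeter [([0.512, -0.436, 0.001], 0.6)]
```

View pics/r7.png

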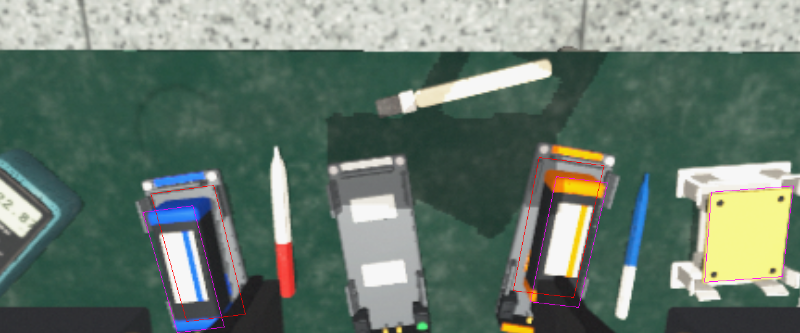

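Both packs (crop (190,265) and (565,240)) sit in their docks on their overlays, the plates are piled square in the rack, and the meter hasn't moved.

```bash
python3 -c "
from rig import hand_in
print(hand_in())"
```

```text
the job is handed in; nothing more can be done
None
```

The job is handed in at about 35 s of the 128 s limit (the verdict was not reported): in the last images both packs sat in the docks of their own colour, the glass-fibre plate lay square over the aluminium one in the rack, and the multimeter had not moved.

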